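# Index the boring dial and load the waiting blank

### The job

Bring the one empty nest of the boring jig's dial round to the infeed guide (the dial has upright pegs to push it by and goes counter-clockwise only, over a spring pawl) and let it come to rest against the pawl, with the pawl dropped in behind its tooth. Only then push the blank that waits in the guide into that nest, past the spring roller, until it is fully home against the stop. Leave the dial resting on the pawl and the other things on the bench where they are.

Things in the scene. Friction and masses are not known exactly. Their poses are not given: they have to be found in the camera images.
- jig: Hand-indexed boring jig bolted to the bench: grey cast base 250 x 250 x 14 mm carrying a round dial that turns about the vertical through this origin, a spring pawl at the rim and an infeed guide. Origin: on the bench under the dial's axis, z up; its -y axis runs outward along the middle of the guide.
- guide_tail (a point): Middle of the outer end of the guide's floor, 320 mm from the dial's axis. The guide is a steel channel from 143 to 320 mm from the axis, floor 57 mm above the bench, 35 mm wide between two straight rails that stand only 13 mm above that floor; both ends are open.
- dial (a joint): The dial's turn in rad, counter-clockwise from above positive, endless. At 0 (and each 2 pi) the empty nest is in line with the guide and the dial stands against the pawl; it starts 0.95 to 4 rad short (negative). About 3 kg, bearing friction 0.1 Nm: it can coast a little. Turned clockwise, a tooth soon runs square against the pawl and stops it.
- dial_hub (a point): Centre of the dial's top face, 56 mm above the bench, on the axis. Dial: aluminium, 280 mm across, six radial nests 60 degrees apart (cheeks 16 mm high, 35 mm apart, slightly flared mouths); five hold square blanks (tops 88 mm above the bench), one is empty. Hub nut to 98 mm. Under it a dark index plate, 292 mm across, 30 to 42 mm up, with six saw teeth 8 mm high, 60 degrees apart.
- pawl (a joint): Spring pawl's angle in rad: 0 with its nose down on the plate's round rim, growing to about 0.12 as a tooth's ramp lifts it; it drops back to 0 once the tooth's upright face has passed, some 0.01 to 0.04 rad beyond the station, and the dial can then be brought back until the tooth meets the nose. Climbing the ramp (the last 0.2 rad before the station) takes 2 to 4 N more at a peg.
- pawl_nose (a point): The pawl's round nose, 8 mm thick, at the dial's rim on the far side of the jig (30 degrees counter-clockwise from the jig's x axis), 36 mm above the bench; the pawl is a 70 mm steel arm sprung inward with about 2 N.
- guide_mouth (a point): Point fixed on the jig, 138 mm from the dial's axis on the guide's middle line, 56 mm above the bench: where the empty nest's mouth must come.
- nest_mouth (a point): Middle of the empty nest's mouth on the dial, 138 mm from the axis, on the dial's top face (the nest's floor). Its axes turn with the dial: -y points outward along the nest.
- nest_stop (a point): Foot of the 22 mm high stop face at the inner end of the empty nest, 48 mm from the axis, on the nest's floor; same axes. A blank fully home has its origin 45 mm from this point along -y and its outer end 2 mm inside the dial's rim.
- nest_roller (a point): Spring roller, 24 mm thick and 13 mm high, in the empty nest's clockwise-side cheek, 50 mm out from the stop: it stands 4 mm into the slot and the blank must press it back (a push of some 3 to 8 N). Point: its axis, at its foot.
- peg0 (a point): Top centre of one of three upright black pegs on the dial, 18 mm thick, tops 136 mm above the bench and 80 mm above the dial, 100 mm from the axis. This one stands 30 degrees counter-clockwise of the empty nest.
- peg1 (a point): Top centre of the second peg, same size, 150 degrees counter-clockwise of the empty nest.
- peg2 (a point): Top centre of the third peg, same size, 270 degrees counter-clockwise of the empty nest.
- blank: The blank to load: square hardwood 90 x 32 x 32 mm, 85 g, lying lengthwise in the guide, its inner end 15 to 75 mm outside the dial. Origin: centre of its underside; x along its length, z up.
- spare_blank: Bystander: another blank, 90 x 32 x 32 mm, on the bench beside the guide. Origin under its centre.
- offcut: Bystander: flat wood offcut 120 x 45 x 22 mm on the bench near the guide. Origin under its centre.
- try_square: Bystander: try square lying flat, wooden stock 115 mm, steel blade 150 mm, 14 mm thick, beside the guide. Origin under the middle of its stock.
- mallet: Bystander: joiner's mallet 310 mm long, head 135 x 85 x 65 mm, lying to the left of the jig. Origin under its handle.
- glue: Bystander: white glue bottle 190 mm high, standing at the left of the jig. Origin under its centre.
- tape: Bystander: black tape measure 75 x 68 x 36 mm, to the right. Origin under its centre.
- driver: Bystander: screwdriver 220 mm long, lying to the right. Origin under it.
- mug: Bystander: white mug 95 mm high, at the far left of the jig. Origin under its centre.
Things that resemble listed ones, but are neither listed nor needed, are in the scene too. What is shaped like the blank but yellow is not meant.

How it is judged (in metres and radians):
On the way:
1. the empty nest stands at the guide with the pawl dropped and the dial against it, the blank still out in the guide (horizontal distance between nest_mouth and guide_mouth below 0.0025 m and value of joint pawl below 0.04 rad and velocity of joint dial between -0.05 and 0.05 rad/s and y of blank in the frame of jig below -0.19 m), for 0.3 s.
At the end, for the whole second after the job is handed in: The empty nest's mouth is within 3.5 mm of the guide's mouth point with the pawl down (below 0.04 rad) and the dial at rest; the blank lies flat in that nest, its inner end within 3.5 mm of the stop, at rest; the other things are where they were (horizontal distance between nest_mouth and guide_mouth below 0.0035 m and value of joint pawl below 0.04 rad and velocity of joint dial between -0.05 and 0.05 rad/s and y of blank in the frame of nest_stop between -0.0485 and -0.042 m and x of blank in the frame of nest_stop between -0.005 and 0.005 m and z of blank in the frame of nest_stop between -0.003 and 0.004 m and angle between blank's own z axis and vertical below 0.06 rad and angle between the x axis of blank and the y axis of nest_stop, either way round below 0.08 rad and linear speed of blank below 0.01 m/s); the robot touches nothing.
It fails at once if a bystander (spare blank, offcut, try square, mallet, glue, tape, screwdriver or mug) is moved by more than 30 mm (distance of any of spare_blank, offcut, try_square, mallet, glue, tape, driver, mug from where it was at the start of the episode above 0.03 m).
It also fails if it takes over 61 s, if anything falls off the work surface, if the arm or the gripper's body presses on something with over 40 N, if the wrist force passes 120 N, or if a joint passes its speed limit or range.

### The arm

A 6-joint arm with a two-finger parallel gripper is mounted at the origin on the work surface. World frame = base frame: x ahead of the robot, y to its left, z up, the work surface at z = 0. Lengths are in mm, angles in rad, forces in N, time in s.
With the tool pointing down it reaches from about 350 to 800 mm from the base axis. Payload 7.3 kg.
Tool frame: the origin (TCP) lies on the centre line of the jaws, within the pads' length; the fingertips stand 19 mm ahead of it and the grasp point (between the pads) is the TCP; x points along the fingers, z is the direction in which the jaws open and shut, and the axes are right-handed (so a half turn about x gives the same grasp; the last joint's range is limited). The gripper opens to 85 mm and grips with 20 to 120 N. Pads are 22 mm wide; open, the fingers measure 114 mm over their backs; the gripper's body (76 mm by 85 mm) begins 54 mm behind the grasp point. The pads swing forward as they close: fully open they stand 13 mm farther back than shut.
Start: joints at [1.054, 0.342, 1.524, -0, 1.275, -0.146], TCP at [190.226, 489.345, 229.722] pointing down, gripper open.
Joint ranges: [-2.53, 2.53], [-0.77, 2.02], [0.04, 2.7], [-1, 4.14], [0.28, 2.66], [-3.11, 3.11]. Speed limits (rad/s): [2.57, 2.57, 3.14, 3.14, 3.14, 3.14].

### API

Orientations are given as a rotation vector (axis times angle).
In Python, from rig import robot gives the robot as it stands. The module is installed in compiled form; this text tells all that it offers.
- The arm moves only by the tool play_rows, never from a script. Its argument "increments" is a list of rows, each a list of 7 numbers: the turn, a rotation vector about the tool's x, y, z in degrees, then the shift along the tool's x, y, z in m, then the closure, from 0 (fully open) to 1 (shut). A call has 1 to 10 rows; each row shifts and turns the commanded pose from where the row before left it, along the tool's axes as they then stand; what a row does not reach is not made up. A row lasts 1/12 s, in which the tool goes at most 41.7 mm and 7.16 degrees, less where a joint would pass 70% of its speed; a pose out of reach is approached as far as the arm can. A call is refused whole if a number of a shift passes 0.0417 or a number of a turn 7.16, either way. A call with a gripper value outside its range is refused whole. The fingers move at their own pace and stop on an object; "force" is the grip in N (left out, the last holds). Time passes only in rows, so rows that do not move let the fingers close. It gives the time, the measured TCP pose, the force and the opening at its end, in the units of the state.
- robot.get_obs(): the state, without advancing time (a new reading comes with each control period).
- robot.grab_frame(name): name is "side" or "top" or "wrist"; returns a dict with "frame" (420x560x3 uint8, blue, green, red), "fx", "fy", "cx", "cy" (pixels), "R" (3x3) and "t" (3): a world point X has camera coordinates R X + t. Camera axes: x right, y down, z forward; pixel columns grow to the right and rows downward; lengths in mm; the calibration is good to about 2 mm. A picture is of the moment at which its call begins. There is no depth.
- robot.sign_off(): hands the job in, once; it reports no verdict.
The state is a dict: "clock": time; "q": joint angles; "qvel": joint speeds; "joint_efforts": joint torques, N m; "ee_pos": TCP position; "tcp_rot": TCP orientation; "wrist_force": force on the tool from outside, world axes, zero at the start; "moment": the same for the moment, N m; "opening": finger opening in mm.
Only numpy, scipy, OpenCV 4.12 (cv2) and the standard library are available. Lean on these libraries where they do the work, as an engineer would, in place of code of your own. Each camera call takes 0.05 s, during which the arm holds its last target. There are 200 camera calls.

## Working session

There is one attempt and no reset: what is moved stays moved. The work goes in short steps, Python scripts to look and compute and a tool call to move; the robot and the scene stay as the last step left them, time stands still between calls to the robot, and variables do not carry over. Pictures are saved under pics/ and viewed, about 8 in all and at most 12, crops included, and the job is handed in when it is done.

Besides the shell and the picture viewer there is one more tool, called after "Call:" by a JSON object that holds its "name" and its "arguments". play_rows: Moves the arm, as the interface text tells. Its arguments: {"type":"object","properties":{"increments":{"type":"array"},"force":{"type":"number"}},"required":["increments"]}

```bash
mkdir -p pics; cat > h.py <<'E'
import numpy as np, cv2
from rig import robot
from scipy.spatial.transform import Rotation as Rn
def snap(n,f):
    d=robot.grab_frame(n); cv2.imwrite('pics/'+f,d['frame']); 
    np.savez('pics/'+f+'.npz',**{k:np.array(d[k]) for k in d}); return d
def load(f): return dict(np.load('pics/'+f+'.npz'))
def ray(d,u,v,z):
    R=np.array(d['R']);t=np.array(d['t']);c=-R.T@t
    r=R.T@np.array([(u-d['cx'])/d['fx'],(v-d['cy'])/d['fy'],1]); return c+r*(z-c[2])/r[2]
def proj(d,X):
    p=np.array(d['R'])@np.array(X,float)+np.array(d['t']); return np.array([d['fx']*p[0]/p[2]+d['cx'],d['fy']*p[1]/p[2]+d['cy']])
def st():
    o=robot.get_obs(); print({k:np.round(o[k],3) for k in o if k in('clock','q','ee_pos','tcp_rot','wrist_force','opening')}); print(Rn.from_rotvec(o['tcp_rot']).as_matrix().round(3)); return o
E
python3 - <<'E'
from h import *
a=snap('top','top0.png');b=snap('side','side0.png')
for d in(a,b): print(d['fx'],d['cx'],d['cy'],np.round(d['R'],3).tolist(),np.round(d['t'],1), 'cam',np.round(-np.array(d['R']).T@np.array(d['t']),0))
st()
E
```

```text
412.0364087264725 277.5207679667156 207.8347928792483 [[0.028, -1.0, 0.005], [-0.996, -0.029, -0.081], [0.082, -0.003, -0.997]] [ -10.   513.3 1210. ] cam [ 413.    8. 1248.]
490.4859966630458 270.72700909810237 215.08180429331404 [[-0.991, -0.134, -0.016], [-0.082, 0.689, -0.72], [0.108, -0.712, -0.694]] [ 508.1  113.9 1512.4] cam [ 349. 1067. 1139.]
{'clock': np.float64(0.1), 'q': array([ 1.054,  0.343,  1.525, -0.   ,  1.275, -0.146]), 'ee_pos': array([190.046, 489.017, 229.107]), 'tcp_rot': array([-0.933,  1.363,  0.932]), 'wrist_force': array([-0.027,  0.044, -1.54 ]), 'opening': np.float64(85.356)}
[[-0.001 -0.932  0.362]
 [-0.001  0.362  0.932]
 [-1.     0.    -0.001]]
```

View pics/top0.png

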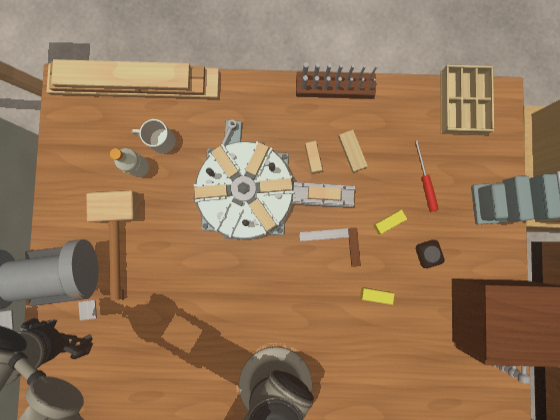

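View pics/side0.png

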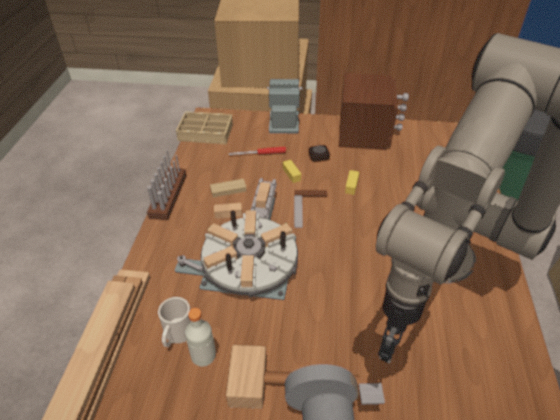

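```bash
python3 - <<'E'
from h import *
d=load('top0.png');f=d['frame'][110:250,180:365]
cv2.imwrite('pics/c1.png',cv2.resize(f,None,fx=4.3,fy=4.3,interpolation=cv2.INTER_CUBIC))
h=ray(d,244,187,98);print('hub',h)
for p in[(211,173),(272,167),(246,222)]:
    q=ray(d,*p,136); v=q-h; print(q,np.hypot(*v[:2]),np.degrees(np.arctan2(v[1],v[0])))
g=ray(d,354,195,63);print('guide end',g,g-h)
E
```

```text
hub [563.11326497 100.69550814  98.        ]
[593.95087222 188.795522   136.        ] 93.34115096423815 70.70844603037203
[615.32600822  23.19762677 136.        ] 93.44566428878504 -56.0306201018131
[463.19725935  88.92933321 136.        ] 100.60641655222729 -173.28374317567202
guide end [ 553.57061914 -215.53481456   63.        ] [  -9.54264583 -316.2303227   -35.        ]
```

View pics/c1.png

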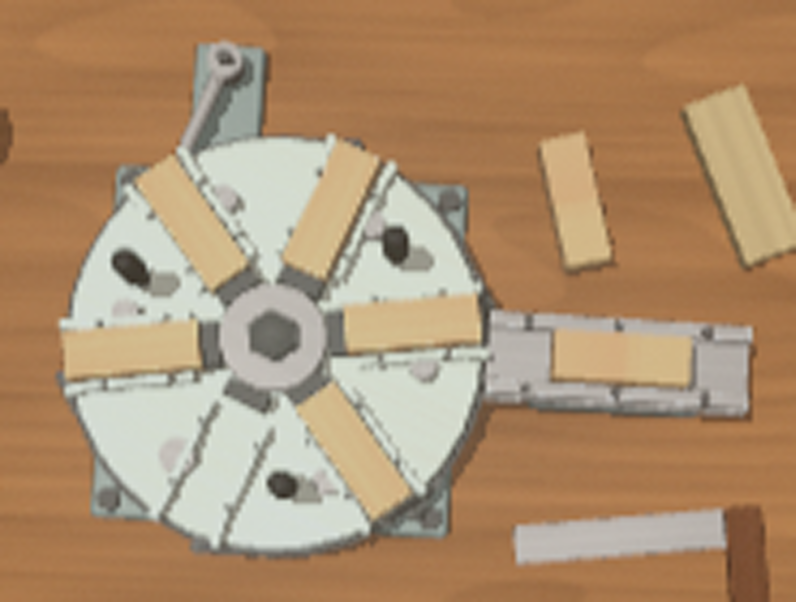

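The three dark peg tops are at about (211,173), (272,167) and (246,222) in the top image, and the hub is at (243,187). The empty nest lies between the bare cheeks, pointing down-left with its mouth near (225,233). The wooden blank in the guide is at (324,193). The blank beside the guide at (314,156) is the spare, and the yellow ones are lookalikes. The dial is about 110° short, so peg0 at (246,222) is the one to push.

```bash
cat >> h.py <<'E'
def plan(targets, o=None, start=None):
    """targets: list of (x,y,z mm, yaw deg of tool z, closure, nrows); prints rows in tool axes, tool pointing down"""
    if start is None:
        o=o or robot.get_obs(); M=Rn.from_rotvec(o['tcp_rot']).as_matrix()
        start=(*o['ee_pos'],np.degrees(np.arctan2(M[1,2],M[0,2])))
    p=np.array(start[:3],float); yw=start[3]; out=[]
    for x,y,z,w,c,n in targets:
        for k in range(n,0,-1):
            dw=(w-yw)/k; d=(np.array([x,y,z])-p)/k
            a=np.radians(yw); ax=np.array([[0,0,-1],[np.sin(a),-np.cos(a),0],[np.cos(a),np.sin(a),0]])
            s=np.round(ax@d/1000,4); t=round(-dw,2)
            out.append([float(t),0,0,*map(float,s),c]); p=p+ax.T@s*1000; yw-=t
    for i in range(0,len(out),10): print(str(out[i:i+10]).replace(' ',''))
    print('end',p.round(1),round(yw,2)); return out
E
python3 - <<'E'
from h import *
plan([(463,89,230,-81,0.4,21)])
d=load('top0.png')
c=lambda x,y:(180+(x+.5)/4.3-.5,110+(y+.5)/4.3-.5)
H=ray(d,*c(273,335),98);print('hub',H)
for p in((750,371),(490,354)):
  q=ray(d,*c(*p),70);v=q-H;print(q,np.degrees(np.arctan2(v[1],v[0])),np.hypot(*v[:2]))
q=ray(d,*c(622,358),89);v=q-H;print('blank',q,np.hypot(*v[:2]),np.degrees(np.arctan2(v[1],v[0])))
E
```

```text
[[7.13,0,0,-0.0,0.019,-0.013,0.4],[7.13,0,0,-0.0,0.0205,-0.0106,0.4],[7.13,0,0,-0.0,0.0216,-0.008,0.4],[7.13,0,0,-0.0,0.0225,-0.0052,0.4],[7.13,0,0,-0.0001,0.0229,-0.0024,0.4],[7.13,0,0,-0.0,0.0231,0.0005,0.4],[7.13,0,0,-0.0001,0.0228,0.0033,0.4],[7.13,0,0,-0.0,0.0222,0.0062,0.4],[7.13,0,0,-0.0001,0.0213,0.0089,0.4],[7.13,0,0,-0.0,0.02,0.0114,0.4]]
[[7.13,0,0,-0.0001,0.0185,0.0138,0.4],[7.13,0,0,-0.0,0.0166,0.016,0.4],[7.13,0,0,-0.0001,0.0145,0.018,0.4],[7.13,0,0,-0.0,0.0121,0.0196,0.4],[7.13,0,0,-0.0001,0.0096,0.021,0.4],[7.13,0,0,-0.0,0.0069,0.022,0.4],[7.13,0,0,-0.0001,0.0042,0.0227,0.4],[7.14,0,0,-0.0,0.0013,0.023,0.4],[7.13,0,0,-0.0001,-0.0016,0.023,0.4],[7.14,0,0,-0.0,-0.0044,0.0226,0.4]]
[[7.13,0,0,-0.0001,-0.0072,0.0219,0.4]]
end [463.  89. 230.] -81.0
hub [561.55995621 103.15778613  98.        ]
[ 550.15092733 -214.34725443   70.        ] -92.05794550619909 317.70995690678535
[556.574667   -40.08765087  70.        ] -91.99322784219379 143.33216083188094
blank [ 554.11754709 -126.2937054    89.        ] 229.57215950062266 -91.8577747418528
```

Call:
{"name": "play_rows", "arguments": {"increments": [[7.13,0,0,0,0.019,-0.013,0.4],[7.13,0,0,0,0.0205,-0.0106,0.4],[7.13,0,0,0,0.0216,-0.008,0.4],[7.13,0,0,0,0.0225,-0.0052,0.4],[7.13,0,0,0,0.023,-0.0024,0.4],[7.13,0,0,0,0.023,0.0005,0.4],[7.13,0,0,0,0.0228,0.0033,0.4],[7.13,0,0,0,0.0222,0.0062,0.4],[7.13,0,0,0,0.0213,0.0089,0.4],[7.13,0,0,0,0.02,0.0114,0.4]]}}

```text
clock: 0.93
ee_pos: [78.1, 627.0, 229.2]
tcp_rot: [0.038, 1.571, -0.039]
wrist_force: [0.2, 0.5, 0.5]
opening: 50.9
```

Call:
{"name": "play_rows", "arguments": {"increments": [[7.13,0,0,0,0.0185,0.0138,0.4],[7.13,0,0,0,0.0166,0.016,0.4],[7.13,0,0,0,0.0145,0.018,0.4],[7.13,0,0,0,0.0121,0.0196,0.4],[7.13,0,0,0,0.0096,0.021,0.4],[7.13,0,0,0,0.0069,0.022,0.4],[7.13,0,0,0,0.0042,0.0227,0.4],[7.14,0,0,0,0.0013,0.023,0.4],[7.13,0,0,0,-0.0016,0.023,0.4],[7.14,0,0,0,-0.0044,0.0226,0.4]]}}

```text
clock: 1.77
ee_pos: [251.9, 583.6, 228.5]
tcp_rot: [1.004, 1.326, -1.006]
wrist_force: [-0.2, -0.0, -0.2]
opening: 51.0
```

Call:
{"name": "play_rows", "arguments": {"increments": [[7.13,0,0,0,-0.007,0.022,0.5],[0,0,0,0,0,0,0.55],[0,0,0,0,0,0,0.55]]}}

```text
clock: 2.02
ee_pos: [250.0, 561.0, 229.9]
tcp_rot: [1.092, 1.28, -1.093]
wrist_force: [-0.2, 0.5, 0.6]
opening: 38.4
```

```bash
python3 - <<'E'
from h import *
snap('wrist','w1.png');st()
E
```

```text
{'clock': np.float64(2.067), 'q': array([1.028, 0.509, 1.258, 0.   , 1.373, 2.44 ]), 'ee_pos': array([249.961, 561.876, 229.848]), 'tcp_rot': array([ 1.092,  1.28 , -1.091]), 'wrist_force': array([-0.255,  0.92 , -0.288]), 'opening': np.float64(38.808)}
[[ 0.     0.987  0.158]
 [ 0.001  0.158 -0.987]
 [-1.     0.    -0.001]]
```

View pics/w1.png

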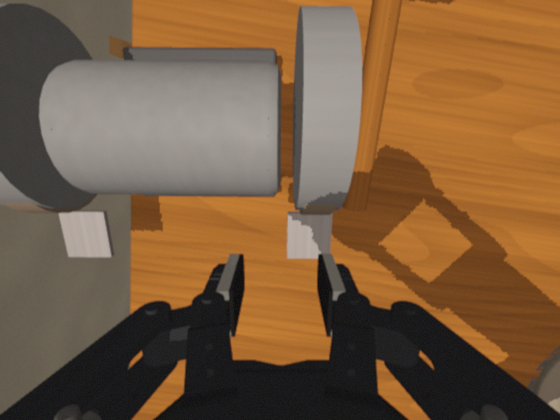

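The wrist view shows the tool is clear, next to the grinder, with the mallet handle at (375,100). My helper had the tool y-axis sign wrong, so I'm fixing that.

```bash
sed -i 's/\[np.sin(a),-np.cos(a),0\]/[-np.sin(a),np.cos(a),0]/' h.py; python3 - <<'E'
from h import *
plan([(463,89,230,-81,0.6,15)])
E
```

```text
[[0.01,0,0,-0.0,0.009,0.0334,0.6],[0.01,0,0,-0.0,0.0091,0.0334,0.6],[0.01,0,0,-0.0,0.0091,0.0334,0.6],[0.01,0,0,-0.0,0.0091,0.0334,0.6],[0.0,0,0,-0.0,0.0091,0.0334,0.6],[0.01,0,0,-0.0,0.0091,0.0334,0.6],[0.0,0,0,-0.0,0.0091,0.0333,0.6],[0.01,0,0,-0.0,0.009,0.0334,0.6],[0.0,0,0,-0.0,0.0091,0.0333,0.6],[0.01,0,0,-0.0,0.0091,0.0333,0.6]]
[[0.0,0,0,-0.0,0.0091,0.0334,0.6],[0.01,0,0,-0.0,0.009,0.0333,0.6],[0.0,0,0,-0.0001,0.0091,0.0334,0.6],[0.01,0,0,-0.0,0.009,0.0333,0.6],[0.0,0,0,-0.0001,0.0091,0.0334,0.6]]
end [463.  89. 230.] -81.0
```

Call:
{"name": "play_rows", "arguments": {"increments": [[0,0,0,0,0.009,0.0334,0.6],[0,0,0,0,0.009,0.0334,0.6],[0,0,0,0,0.009,0.0334,0.6],[0,0,0,0,0.009,0.0334,0.6],[0,0,0,0,0.009,0.0334,0.6],[0,0,0,0,0.009,0.0334,0.6],[0,0,0,0,0.009,0.0334,0.6],[0,0,0,0,0.009,0.0334,0.6],[0,0,0,0,0.009,0.0334,0.6],[0,0,0,0,0.009,0.0334,0.6]]}}

```text
clock: 2.9
ee_pos: [392.1, 245.3, 229.8]
tcp_rot: [1.091, 1.281, -1.09]
wrist_force: [0.8, 0.7, 0.8]
opening: 34.1
```

Call:
{"name": "play_rows", "arguments": {"increments": [[0,0,0,0,0.009,0.0334,0.6],[0,0,0,0,0.009,0.0334,0.6],[0,0,0,0,0.009,0.0334,0.6],[0,0,0,0,0.009,0.0334,0.6],[0,0,0,0,0.009,0.0334,0.6],[0,0,0,0,0,0,0.6]]}}

```text
clock: 3.4
ee_pos: [464.8, 83.9, 229.6]
tcp_rot: [1.094, 1.276, -1.094]
wrist_force: [0.5, 0.6, 0.3]
opening: 34.1
```

```bash
python3 - <<'E'
from h import *
d=snap('wrist','w2.png');st()
print(proj(d,(463,89,136)),proj(d,(561.5,103,98)))
E
```

```text
{'clock': np.float64(3.45), 'q': array([ 0.021,  0.244,  1.664, -0.   ,  1.233,  1.437]), 'ee_pos': array([463.537,  86.125, 229.5  ]), 'tcp_rot': array([ 1.094,  1.278, -1.094]), 'wrist_force': array([0.207, 0.472, 0.107]), 'opening': np.float64(33.905)}
[[ 0.001  0.988  0.154]
 [-0.     0.154 -0.988]
 [-1.     0.001  0.   ]]
[272.66008898 213.24434222] [274.17769972  89.4705176 ]
```

View pics/w2.png

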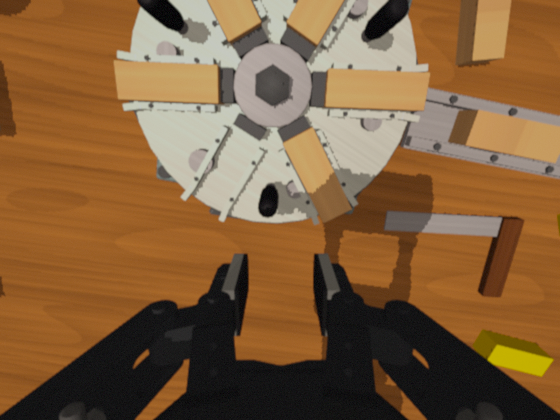

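The wrist view shows the hub nut at (273,87), matching the predicted (274,89). The top of peg0 is around (268,207), the empty nest is to its left, and the real blank is in the guide at (510,135).

```bash
python3 - <<'E'
from h import *
d=load('w2.png')
print('hub',ray(d,273,87,98)); 
g=cv2.cvtColor(d['frame'],cv2.COLOR_BGR2GRAY)[170:235,245:295]
m=(g<45).astype(np.uint8); n,l,s,c=cv2.connectedComponentsWithStats(m); print(s[1:],c[1:]+[245,170])
cx,top,bot=269,0,0
for v in((268,203),(268,207)): 
  q=ray(d,*v,136); w=q-[561.5,103,0]; print(q,np.hypot(*w[:2]),np.degrees(np.arctan2(w[1],w[0])))
print(proj(d,(463,89,136)),proj(d,(463,89,56)), proj(d,(454,89,136)))
E
```

```text
hub [563.29495679 104.28794344  98.        ]
[[ 14  15  19  31 458]] [[268.31877729 200.8558952 ]]
[471.27020643  94.12709267 136.        ] 90.66501051921749 -174.38377430406788
[467.83131505  93.6374246  136.        ] 94.1354362542644 -174.29200689610477
[272.66008898 213.24434222] [274.22279821 190.31686992] [271.11474567 223.20419722]
```

```bash
cat >> h.py <<'E'
C=np.array([562.5,103.7])
def arc(a0,a1,n,z,c,R=100,start=None):
    T=[]
    for k in range(1,n+1):
        a=a0+(a1-a0)*k/n; T.append((*(C+R*np.array([np.cos(np.radians(a)),np.sin(np.radians(a))])),z,a-270,c,1))
    return plan(T,start=start)
E
python3 - <<'E'
from h import *
plan([(463,93,116,-83.7,0.6,5),(463,93,116,-83.7,0.72,3)])
arc(186.3,270,30,116,.72,start=(463,93,116,-83.7))
E
```

```text
[[0.52,0,0,0.0227,0.0001,-0.0014,0.6],[0.51,0,0,0.0227,0.0001,-0.0014,0.6],[0.52,0,0,0.0227,0.0001,-0.0014,0.6],[0.51,0,0,0.0227,0.0001,-0.0013,0.6],[0.52,0,0,0.0227,0.0,-0.0014,0.6],[-0.0,0,0,-0.0,0.0,0.0,0.72],[-0.0,0,0,-0.0,0.0,0.0,0.72],[-0.0,0,0,-0.0,0.0,0.0,0.72]]
end [463.  93. 116.] -83.7
[[-2.79,0,0,0.0,0.0002,0.0052,0.72],[-2.79,0,0,0.0,0.0001,0.0048,0.72],[-2.79,0,0,0.0,0.0001,0.0049,0.72],[-2.79,0,0,0.0,0.0001,0.0049,0.72],[-2.79,0,0,0.0,0.0002,0.0048,0.72],[-2.79,0,0,0.0,0.0001,0.0049,0.72],[-2.79,0,0,0.0,0.0001,0.0049,0.72],[-2.79,0,0,0.0,0.0001,0.0048,0.72],[-2.79,0,0,0.0,0.0001,0.0049,0.72],[-2.79,0,0,0.0,0.0002,0.0049,0.72]]
[[-2.79,0,0,0.0,0.0001,0.0048,0.72],[-2.79,0,0,0.0,0.0001,0.0049,0.72],[-2.79,0,0,0.0,0.0001,0.0049,0.72],[-2.79,0,0,0.0,0.0001,0.0048,0.72],[-2.79,0,0,0.0,0.0002,0.0049,0.72],[-2.79,0,0,0.0,0.0001,0.0049,0.72],[-2.79,0,0,0.0,0.0001,0.0048,0.72],[-2.79,0,0,0.0,0.0001,0.0049,0.72],[-2.79,0,0,0.0,0.0001,0.0049,0.72],[-2.79,0,0,0.0,0.0002,0.0048,0.72]]
[[-2.79,0,0,0.0,0.0001,0.0049,0.72],[-2.79,0,0,0.0,0.0001,0.0049,0.72],[-2.79,0,0,0.0,0.0001,0.0048,0.72],[-2.79,0,0,0.0,0.0001,0.0049,0.72],[-2.79,0,0,0.0,0.0001,0.0049,0.72],[-2.79,0,0,0.0,0.0002,0.0048,0.72],[-2.79,0,0,0.0,0.0001,0.0049,0.72],[-2.79,0,0,0.0,0.0001,0.0049,0.72],[-2.79,0,0,0.0,0.0001,0.0048,0.72],[-2.79,0,0,0.0,0.0001,0.0049,0.72]]
end [562.5   3.7 116. ] 0.0
```

Call:
{"name": "play_rows", "arguments": {"increments": [[0.5,0,0,0.0227,0,-0.0014,0.6],[0.5,0,0,0.0227,0,-0.0014,0.6],[0.5,0,0,0.0227,0,-0.0014,0.6],[0.5,0,0,0.0227,0,-0.0014,0.6],[0.5,0,0,0.0227,0,-0.0014,0.6],[0,0,0,0,0,0,0.72],[0,0,0,0,0,0,0.72],[0,0,0,0,0,0,0.72]]}}

```text
clock: 4.12
ee_pos: [461.5, 95.7, 117.2]
tcp_rot: [1.125, 1.261, -1.122]
wrist_force: [0.9, -0.2, 0.3]
opening: 24.2
```

Call:
{"name": "play_rows", "arguments": {"increments": [[-2.8,0,0,0,0.0001,0.0049,0.72],[-2.8,0,0,0,0.0001,0.0049,0.72],[-2.8,0,0,0,0.0001,0.0049,0.72],[-2.8,0,0,0,0.0001,0.0049,0.72],[-2.8,0,0,0,0.0001,0.0049,0.72],[-2.8,0,0,0,0.0001,0.0049,0.72],[-2.8,0,0,0,0.0001,0.0049,0.72],[-2.8,0,0,0,0.0001,0.0049,0.72],[-2.8,0,0,0,0.0001,0.0049,0.72],[-2.8,0,0,0,0.0001,0.0049,0.72]]}}

```text
clock: 4.95
ee_pos: [478.3, 49.9, 117.9]
tcp_rot: [0.754, 1.435, -0.751]
wrist_force: [-0.5, 1.8, -1.4]
opening: 24.0
```

```bash
python3 - <<'E'
from h import *
d=snap('top','t2.png');o=st()
v=o['ee_pos'][:2]-C;print(np.hypot(*v),np.degrees(np.arctan2(v[1],v[0]))%360)
a=cv2.resize(d['frame'][110:250,180:365],None,fx=4.3,fy=4.3,interpolation=cv2.INTER_CUBIC)
cv2.imwrite('pics/t2c.png',a)
E
```

```text
{'clock': np.float64(5.0), 'q': array([-0.057,  0.389,  1.8  ,  0.   ,  0.948,  0.905]), 'ee_pos': array([479.004,  49.09 , 117.932]), 'tcp_rot': array([ 0.752,  1.434, -0.749]), 'wrist_force': array([ 1.853, -0.815,  0.166]), 'opening': np.float64(23.867)}
[[ 0.003  0.821  0.571]
 [ 0.     0.571 -0.821]
 [-1.     0.003  0.002]]
99.7687197242714 213.18656426968207
```

View pics/t2c.png

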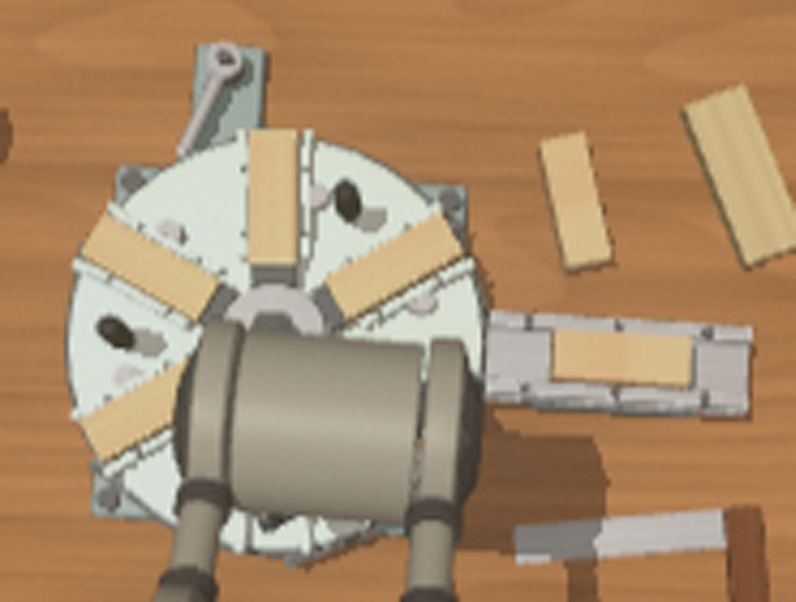

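The crop shows the dial turning with the tool: the blanks have moved about 25° and the guide and its blank are untouched. I'm continuing.

Call:
{"name": "play_rows", "arguments": {"increments": [[-2.8,0,0,0,0.0001,0.0049,0.72],[-2.8,0,0,0,0.0001,0.0049,0.72],[-2.8,0,0,0,0.0001,0.0049,0.72],[-2.8,0,0,0,0.0001,0.0049,0.72],[-2.8,0,0,0,0.0001,0.0049,0.72],[-2.8,0,0,0,0.0001,0.0049,0.72],[-2.8,0,0,0,0.0001,0.0049,0.72],[-2.8,0,0,0,0.0001,0.0049,0.72],[-2.8,0,0,0,0.0001,0.0049,0.72],[-2.8,0,0,0,0.0001,0.0049,0.72]]}}

```text
clock: 5.83
ee_pos: [513.6, 17.3, 117.6]
tcp_rot: [0.375, 1.538, -0.375]
wrist_force: [-2.8, -0.5, 0.7]
opening: 24.1
```

Call:
{"name": "play_rows", "arguments": {"increments": [[-2.8,0,0,0,0.0001,0.0049,0.72],[-2.8,0,0,0,0.0001,0.0049,0.72],[-2.8,0,0,0,0.0001,0.0049,0.72],[-2.8,0,0,0,0.0001,0.0049,0.72],[-2.8,0,0,0,0.0001,0.0049,0.72],[-2.8,0,0,0,0.0001,0.0049,0.72],[-2.8,0,0,0,0.0001,0.0049,0.72],[-2.8,0,0,0,0.0001,0.0049,0.72],[-2.8,0,0,0,0.0001,0.0049,0.72],[-2.8,0,0,0,0.0001,0.0049,0.72]]}}

```text
clock: 6.67
ee_pos: [560.9, 5.3, 117.5]
tcp_rot: [-0.009, 1.571, 0.008]
wrist_force: [-3.3, -1.4, -0.3]
opening: 24.0
```

```bash
cat >> h.py <<'E'
def where():
    o=robot.get_obs();v=o['ee_pos'][:2]-C;a=np.degrees(np.arctan2(v[1],v[0]))%360
    M=Rn.from_rotvec(o['tcp_rot']).as_matrix();f=o['wrist_force'];t=np.radians(a)
    print('t',o['clock'].round(2),'r',np.hypot(*v).round(1),'ang',a.round(2),'z',o['ee_pos'][2].round(1),'yaw',np.degrees(np.arctan2(M[1,2],M[0,2])).round(1),'Ftan',round(-f[0]*np.sin(t)+f[1]*np.cos(t),2),'F',f.round(2),'op',o['opening'].round(1)); return a
E
python3 - <<'E'
from h import *
a=where(); arc(a,297,12,116,.72)
E
```

```text
Traceback (most recent call last):
  File "h.py", line 38, in where
    print('t',o['clock'].round(2),'r',np.hypot(*v).round(1),'ang',a.round(2),'z',o['ee_pos'][2].round(1),'yaw',np.degrees(np.arctan2(M[1,2],M[0,2])).round(1),'Ftan',round(-f[0]*np.sin(t)+f[1]*np.cos(t),2),'F',f.round(2),'op',o['opening'].round(1)); return a
              ^^^^^^^^^^^^^^^^
AttributeError: 'float' object has no attribute 'round'
```

Call:
{"name": "play_rows", "arguments": {"increments": [[-2.8,0,0,0,0.0001,0.0049,0.72],[-2.8,0,0,0,0.0001,0.0049,0.72],[-2.8,0,0,0,0.0001,0.0049,0.72],[-2.8,0,0,0,0.0001,0.0049,0.72],[-2.8,0,0,0,0.0001,0.0049,0.72],[-2.8,0,0,0,0.0001,0.0049,0.72],[-1,0,0,0,0,0.0018,0.72],[-1,0,0,0,0,0.0018,0.72],[-1,0,0,0,0,0.0018,0.72],[-1,0,0,0,0,0.0018,0.72]]}}

```text
clock: 7.5
ee_pos: [596.6, 12.4, 116.9]
tcp_rot: [-0.292, 1.551, 0.292]
wrist_force: [-3.2, -2.2, 1.7]
opening: 23.8
```

Call:
{"name": "play_rows", "arguments": {"increments": [[-1,0,0,0,0,0.0018,0.72],[-1,0,0,0,0,0.0018,0.72],[-1,0,0,0,0,0.0018,0.72],[-1,0,0,0,0,0.0018,0.72],[-1,0,0,0,0,0.0018,0.72]]}}

```text
clock: 7.92
ee_pos: [605.0, 15.8, 116.3]
tcp_rot: [-0.361, 1.54, 0.361]
wrist_force: [-3.2, -2.1, 3.1]
opening: 23.9
```

```bash
sed -i "s/o\['clock'\].round(2)/o['clock']/;s/o\['opening'\].round(1)/o['opening']/" h.py; python3 - <<'E'
from h import *
where()
E
```

```text
t 7.9167 r 97.6 ang 295.82 z 116.3 yaw 26.4 Ftan -3.81 F [-3.23 -2.07  3.07] op 23.94889019682152
```

Call:
{"name": "play_rows", "arguments": {"increments": [[-1,0,0,0,0.0002,0.0018,0.72],[-1,0,0,0,0.0002,0.0018,0.72],[-1,0,0,0,0.0002,0.0018,0.72],[0,0,0,0,0,0,0.72]]}}

```text
clock: 8.25
ee_pos: [609.9, 18.9, 116.0]
tcp_rot: [-0.402, 1.533, 0.402]
wrist_force: [-1.2, -2.3, 0.3]
opening: 23.7
```

Call:
{"name": "play_rows", "arguments": {"increments": [[-1,0,0,0,0.0002,0.0018,0.72],[0,0,0,0,0,0,0.72]]}}

```text
clock: 8.42
ee_pos: [611.2, 20.0, 116.0]
tcp_rot: [-0.415, 1.53, 0.415]
wrist_force: [-1.9, -3.2, 0.5]
opening: 24.1
```

Call:
{"name": "play_rows", "arguments": {"increments": [[-1,0,0,0,0.0002,0.0018,0.72],[0,0,0,0,0,0,0.72]]}}

```text
clock: 8.58
ee_pos: [612.7, 21.5, 116.1]
tcp_rot: [-0.428, 1.527, 0.429]
wrist_force: [-1.4, -1.6, -0.1]
opening: 24.1
```

```bash
python3 - <<'E'
from h import *
where();d=snap('top','t3.png')
a=cv2.resize(d['frame'][110:250,180:365],None,fx=4.3,fy=4.3,interpolation=cv2.INTER_CUBIC)
cv2.imwrite('pics/t3c.png',a)
E
```

```text
t 8.5833 r 96.3 ang 301.44 z 116.1 yaw 31.3 Ftan -2.06 F [-1.42 -1.62 -0.1 ] op 24.09751254291673
```

Call:
{"name": "play_rows", "arguments": {"increments": [[-1,0,0,0,0.0003,0.0018,0.72],[0,0,0,0,0,0,0.72]]}}

```text
clock: 8.8
ee_pos: [614.1, 22.8, 116.2]
tcp_rot: [-0.442, 1.524, 0.443]
wrist_force: [-0.5, -0.6, 0.5]
opening: 23.4
```

Call:
{"name": "play_rows", "arguments": {"increments": [[-1,0,0,0,0.0003,0.0018,0.72],[0,0,0,0,0,0,0.72],[0,0,0,0,0,0,0.72]]}}

```text
clock: 9.05
ee_pos: [615.3, 23.7, 116.2]
tcp_rot: [-0.455, 1.522, 0.456]
wrist_force: [-0.4, -0.3, 0.4]
opening: 23.8
```

```bash
python3 - <<'E'
from h import *
where();d=snap('top','t3.png')
a=cv2.resize(d['frame'][110:250,180:365],None,fx=4.3,fy=4.3,interpolation=cv2.INTER_CUBIC)
cv2.imwrite('pics/t3c.png',a)
E
```

```text
t 9.05 r 95.8 ang 303.43 z 116.2 yaw 33.3 Ftan -0.53 F [-0.43 -0.31  0.38] op 23.799613317251264
```

View pics/t3c.png

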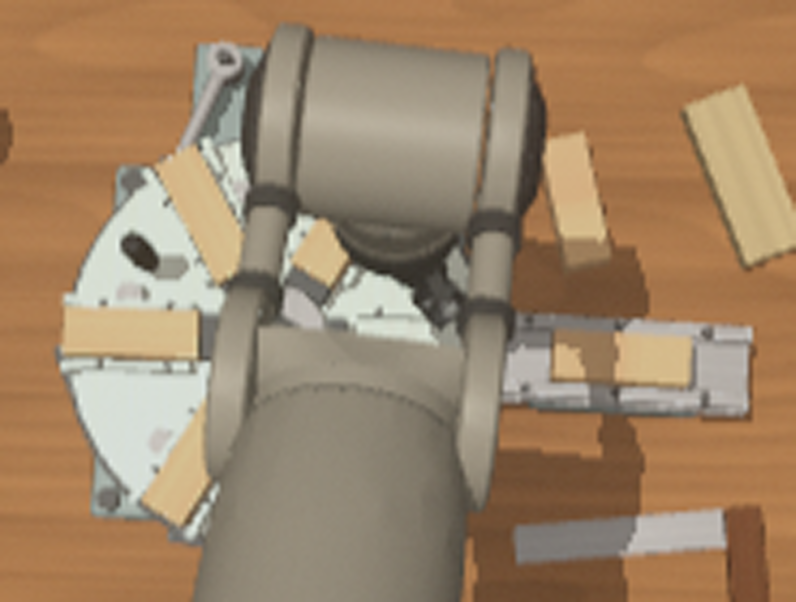

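The crop shows the dial roughly a degree past its station: the left blank is at (130,332), where in-line would be about 329. The blank is still out in the guide, and the push force has fallen from 3.8 to 0.5 N, so the pawl has dropped. Now I'll bring the dial back onto it.

Call:
{"name": "play_rows", "arguments": {"increments": [[1,0,0,0,-0.0003,-0.0018,0.72],[1,0,0,0,-0.0003,-0.0018,0.72],[1,0,0,0,-0.0003,-0.0018,0.72],[0,0,0,0,0,0,0.72]]}}

```text
clock: 9.43
ee_pos: [610.8, 19.7, 116.3]
tcp_rot: [-0.413, 1.531, 0.413]
wrist_force: [-0.7, 0.3, -0.0]
opening: 23.6
```

Call:
{"name": "play_rows", "arguments": {"increments": [[0.5,0,0,0,-0.0001,-0.0009,0.72],[0.5,0,0,0,-0.0001,-0.0009,0.72],[0,0,0,0,0,0,0.72]]}}

```text
clock: 9.68
ee_pos: [610.3, 19.5, 116.3]
tcp_rot: [-0.4, 1.531, 0.401]
wrist_force: [3.2, 3.5, -2.1]
opening: 24.0
```

Call:
{"name": "play_rows", "arguments": {"increments": [[0.5,0,0,0,-0.0001,-0.0009,0.72],[0.5,0,0,0,-0.0001,-0.0009,0.72],[0,0,0,0,0,0,0.72]]}}

```text
clock: 9.93
ee_pos: [608.8, 18.7, 116.3]
tcp_rot: [-0.386, 1.534, 0.388]
wrist_force: [4.5, 4.0, -1.7]
opening: 24.0
```

```bash
python3 - <<'E'
from h import *
where()
E
```

```text
t 9.9333 r 96.8 ang 298.55 z 116.3 yaw 28.3 Ftan 5.82 F [ 4.47  3.96 -1.67] op 24.014050162143935
```

Call:
{"name": "play_rows", "arguments": {"increments": [[0.5,0,0,0,-0.0001,-0.0009,0.72],[0.5,0,0,0,-0.0001,-0.0009,0.72],[0,0,0,0,0,0,0.72]]}}

```text
clock: 10.18
ee_pos: [607.1, 17.8, 116.3]
tcp_rot: [-0.372, 1.536, 0.374]
wrist_force: [3.1, 5.0, -1.2]
opening: 24.1
```

Call:
{"name": "play_rows", "arguments": {"increments": [[0.5,0,0,0,-0.0001,-0.0009,0.72],[0.5,0,0,0,-0.0001,-0.0009,0.72],[0,0,0,0,0,0,0.72]]}}

```text
clock: 10.43
ee_pos: [606.7, 17.8, 116.3]
tcp_rot: [-0.357, 1.536, 0.361]
wrist_force: [7.8, 9.1, -3.6]
opening: 24.0
```

```bash
python3 - <<'E'
from h import *
where()
E
```

```text
t 10.4333 r 96.6 ang 297.26 z 116.3 yaw 26.3 Ftan 11.07 F [ 7.75  9.11 -3.62] op 23.998717367677102
```

Call:
{"name": "play_rows", "arguments": {"increments": [[-1,0,0,0,0,0.001,0.72],[0,0,0,0,0,0.001,0.72],[0,0,0,0,0,0.001,0.72],[0,0,0,0,0,0.001,0.68],[0,0,0,0,0,0.001,0.6],[0,0,0,0,0,0,0.6],[0,0,0,0,0,0,0.6]]}}

```text
clock: 11.02
ee_pos: [609.4, 17.7, 116.2]
tcp_rot: [-0.373, 1.539, 0.373]
wrist_force: [0.5, -0.2, 0.6]
opening: 34.4
```

```bash
python3 - <<'E'
from h import *
where()
# then lift and head for beyond the guide's tail: r=300 along -92deg
g=np.radians(-92);u=np.array([np.cos(g),np.sin(g)])
P=C+300*u;print(P)
o=robot.get_obs();p=o['ee_pos']
plan([(p[0],p[1],190,27,0.6,4),(*P,190,88,1,9),(*P,190,88,1,1)])
E
```

```text
t 11.0167 r 98.0 ang 298.62 z 116.2 yaw 27.3 Ftan 0.3 F [ 0.47 -0.23  0.56] op 34.437597073611386
[ 552.03015099 -196.11724811]
[[0.07,0,0,-0.0185,0.0,0.0,0.6],[0.07,0,0,-0.0184,0.0,0.0,0.6],[0.07,0,0,-0.0185,0.0,0.0,0.6],[0.08,0,0,-0.0184,0.0,0.0,0.6],[-6.78,0,0,-0.0,-0.0183,-0.0165,1],[-6.78,0,0,-0.0,-0.0162,-0.0185,1],[-6.78,0,0,-0.0,-0.0139,-0.0203,1],[-6.78,0,0,-0.0,-0.0114,-0.0218,1],[-6.78,0,0,-0.0,-0.0088,-0.023,1],[-6.78,0,0,-0.0,-0.006,-0.0238,1]]
[[-6.77,0,0,-0.0,-0.0031,-0.0244,1],[-6.78,0,0,-0.0,-0.0002,-0.0246,1],[-6.77,0,0,-0.0,0.0027,-0.0244,1],[-0.0,0,0,-0.0,-0.0,-0.0,1]]
end [ 552.  -196.1  190. ] 88.0
```

Call:
{"name": "play_rows", "arguments": {"increments": [[0,0,0,-0.0185,0,0,0.6],[0,0,0,-0.0185,0,0,0.6],[0,0,0,-0.0185,0,0,0.6],[0,0,0,-0.0185,0,0,0.6],[-6.75,0,0,0,-0.0183,-0.0165,1],[-6.75,0,0,0,-0.0162,-0.0185,1],[-6.75,0,0,0,-0.0139,-0.0203,1],[-6.75,0,0,0,-0.0114,-0.0218,1],[-6.75,0,0,0,-0.0088,-0.023,1],[-6.75,0,0,0,-0.006,-0.0238,1]]}}

```text
clock: 11.85
ee_pos: [571.3, -126.0, 190.3]
tcp_rot: [-0.924, 1.366, 0.924]
wrist_force: [0.7, -0.3, 0.3]
opening: -0.3
```

Call:
{"name": "play_rows", "arguments": {"increments": [[-6.75,0,0,0,-0.0031,-0.0244,1],[-6.75,0,0,0,-0.0002,-0.0246,1],[-6.75,0,0,0,0.0027,-0.0244,1],[0,0,0,0,0,0,1],[0,0,0,0,0,0,1]]}}

```text
clock: 12.27
ee_pos: [552.3, -197.2, 190.1]
tcp_rot: [-1.181, 1.227, 1.181]
wrist_force: [0.8, 0.0, 0.5]
opening: 0.2
```

```bash
python3 - <<'E'
from h import *
st();d=snap('top','t4.png');w=snap('wrist','w4.png')
f=cv2.resize(d['frame'][120:250,180:365],None,fx=4.3,fy=4.3,interpolation=cv2.INTER_CUBIC)
cv2.imwrite('pics/t4c.png',f)
g=np.radians(-92);u=np.array([np.cos(g),np.sin(g)])
print([proj(w,(*(C+r*u),z)).round(0) for r,z in((320,57),(275,89),(185,89))])
E
```

```text
{'clock': np.float64(12.267), 'q': array([-0.474,  0.486,  1.409,  0.   ,  1.246, -2.006]), 'ee_pos': array([ 552.315, -197.192,  190.127]), 'tcp_rot': array([-1.181,  1.227,  1.181]), 'wrist_force': array([0.806, 0.018, 0.509]), 'opening': np.float64(0.242)}
[[-0.    -0.999  0.038]
 [ 0.     0.038  0.999]
 [-1.     0.     0.   ]]
[array([261., 198.]), array([311., 208.]), array([415., 207.])]
```

View pics/t4c.png

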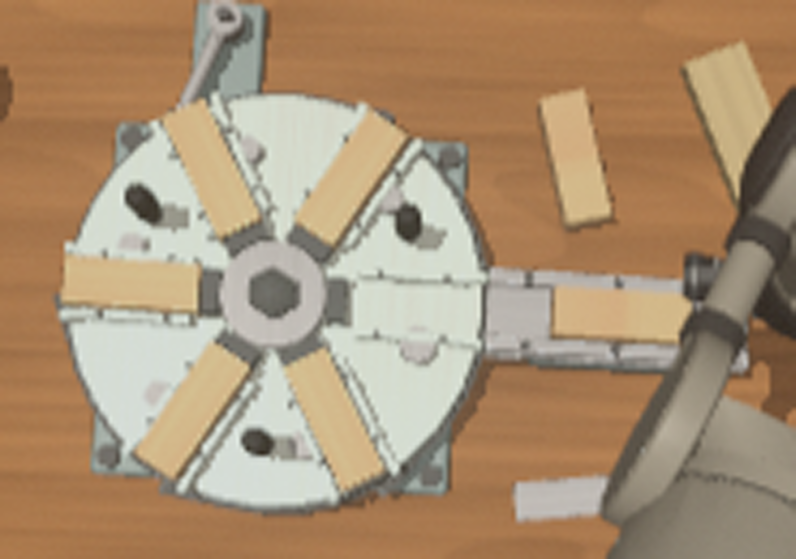

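View pics/w4.png

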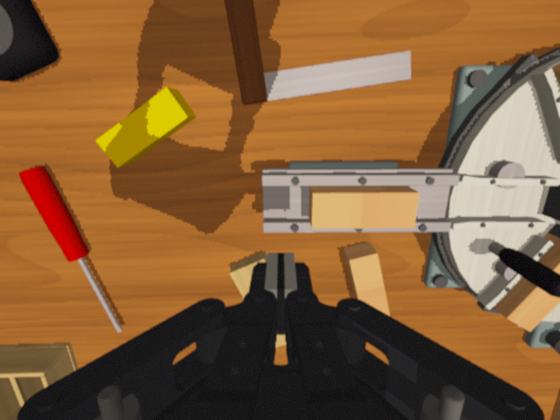

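The top crop shows the empty nest in line with the guide, the pawl arm back at its low position, and the blank still out. The wrist view shows the guide end centred at (263,202) and the blank's outer end at (311,209), within about 2 mm of my model. The tool is closed and ready to lower behind the blank.

Call:
{"name": "play_rows", "arguments": {"increments": [[-0.2,0,0,0.02,0,-0.003,1],[0,0,0,0.025,0,0,1],[0,0,0,0.025,0,0,1],[0,0,0,0.02,0,0,1],[0,0,0,0.01,0,0,1],[0,0,0,0.006,0,0,1],[0,0,0,0,0,0,1]]}}

```text
clock: 12.95
ee_pos: [552.6, -198.2, 83.4]
tcp_rot: [-1.186, 1.224, 1.188]
wrist_force: [0.0, 0.2, -0.6]
opening: 0.1
```

```bash
cat >> h.py <<'E'
g=np.radians(-92);u=np.array([np.cos(g),np.sin(g)])
def push():
    o=robot.get_obs();v=o['ee_pos'][:2]-C;f=o['wrist_force']
    print('t',o['clock'],'r',round(v@u,1),'lat',round(v@[-u[1],u[0]],1),'z',round(o['ee_pos'][2],1),'Fin',round(-f[:2]@u,2),'F',np.round(f,2))
E
python3 - <<'E'
from h import *
push()
w=snap('wrist','w5.png'); cv2.imwrite('pics/w5c.png',cv2.resize(w['frame'][130:330,180:480],None,fx=2.4,fy=2.4))
E
```

```text
t 12.95 r 302.0 lat 0.7 z 83.4 Fin 0.21 F [ 0.03  0.21 -0.59]
```

View pics/w5c.png

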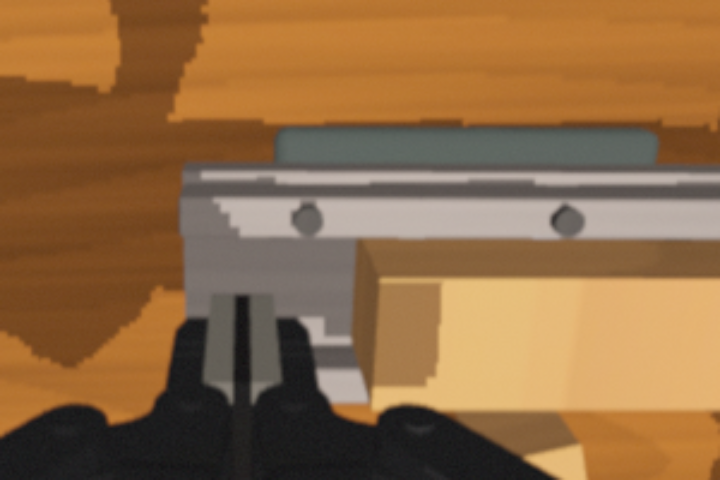

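The close-up shows the closed fingers down between the rails, clear of the blank's outer face at about (365,320), with no contact force. I'll push now.

Call:
{"name": "play_rows", "arguments": {"increments": [[0,0,0,0,0,0.005,1],[0,0,0,0,0,0.005,1],[0,0,0,0,0,0.005,1],[0,0,0,0,0,0.006,1],[0,0,0,0,0,0.006,1],[0,0,0,0,0,0.006,1],[0,0,0,0,0,0.006,1],[0,0,0,0,0,0.006,1],[0,0,0,0,0,0.006,1],[0,0,0,0,0,0.006,1]]}}

```text
clock: 13.83
ee_pos: [554.4, -141.5, 84.2]
tcp_rot: [-1.187, 1.223, 1.187]
wrist_force: [-0.6, -1.8, 0.3]
opening: -0.2
```

```bash
python3 - <<'E'
from h import *
push()
E
```

```text
t 13.8333 r 245.3 lat 0.5 z 84.2 Fin -1.82 F [-0.6  -1.8   0.25]
```

Call:
{"name": "play_rows", "arguments": {"increments": [[0,0,0,0,0,0.005,1],[0,0,0,0,0,0.005,1],[0,0,0,0,0,0.005,1],[0,0,0,0,0,0.005,1],[0,0,0,0,0,0.005,1],[0,0,0,0,0,0.005,1],[0,0,0,0,0,0.005,1],[0,0,0,0,0,0.005,1],[0,0,0,0,0,0.005,1]]}}

```text
clock: 14.58
ee_pos: [555.8, -96.6, 84.2]
tcp_rot: [-1.187, 1.223, 1.187]
wrist_force: [0.6, -2.0, 1.9]
opening: -0.0
```

Call:
{"name": "play_rows", "arguments": {"increments": [[0,0,0,0,0,0.003,1],[0,0,0,0,0,0.003,1],[0,0,0,0,0,0.003,1],[0,0,0,0,0,0.003,1],[0,0,0,0,0,0.003,1]]}}

```text
clock: 15.0
ee_pos: [556.8, -83.7, 84.9]
tcp_rot: [-1.189, 1.224, 1.184]
wrist_force: [-0.8, -8.4, 3.8]
opening: 0.3
```

```bash
python3 - <<'E'
from h import *
push()
E
```

```text
t 15.0 r 187.4 lat 0.8 z 84.9 Fin -8.44 F [-0.83 -8.42  3.76]
```

Call:
{"name": "play_rows", "arguments": {"increments": [[0,0,0,0,0,0.002,1],[0,0,0,0,0,0.002,1],[0,0,0,0,0,0.002,1],[0,0,0,0,0,0.002,1],[0,0,0,0,0,0.002,1]]}}

```text
clock: 15.42
ee_pos: [557.1, -73.2, 84.6]
tcp_rot: [-1.189, 1.224, 1.185]
wrist_force: [-0.1, -6.7, 2.5]
opening: -0.1
```

Call:
{"name": "play_rows", "arguments": {"increments": [[0,0,0,0,0,0.002,1],[0,0,0,0,0,0.002,1],[0,0,0,0,0,0.002,1],[0,0,0,0,0,0.002,1],[0,0,0,0,0,0.002,1]]}}

```text
clock: 15.83
ee_pos: [557.4, -62.9, 84.4]
tcp_rot: [-1.188, 1.223, 1.185]
wrist_force: [1.6, -5.4, 1.4]
opening: 0.2
```

```bash
python3 - <<'E'
from h import *
push()
E
```

```text
t 15.8333 r 166.7 lat 0.8 z 84.4 Fin -5.35 F [ 1.58 -5.4   1.37]
```

Call:
{"name": "play_rows", "arguments": {"increments": [[0,0,0,0,0,0.0015,1],[0,0,0,0,0,0.0015,1],[0,0,0,0,0,0.0015,1],[0,0,0,0,0,0.0015,1],[0,0,0,0,0,0.0015,1]]}}

```text
clock: 16.25
ee_pos: [557.7, -55.3, 84.4]
tcp_rot: [-1.188, 1.223, 1.185]
wrist_force: [1.5, -4.6, 1.0]
opening: -0.1
```

Call:
{"name": "play_rows", "arguments": {"increments": [[0,0,0,0,0,0.001,1],[0,0,0,0,0,0.001,1],[0,0,0,0,0,0.001,1]]}}

```text
clock: 16.5
ee_pos: [557.8, -52.3, 84.4]
tcp_rot: [-1.188, 1.223, 1.185]
wrist_force: [1.6, -4.9, 1.3]
opening: -0.1
```

Call:
{"name": "play_rows", "arguments": {"increments": [[0,0,0,0,0,0.001,1],[0,0,0,0,0,0.001,1]]}}

```text
clock: 16.67
ee_pos: [557.9, -50.2, 84.4]
tcp_rot: [-1.188, 1.223, 1.185]
wrist_force: [1.7, -4.7, 0.4]
opening: -0.2
```

```bash
python3 - <<'E'
from h import *
push()
E
```

```text
t 16.6667 r 154.0 lat 0.8 z 84.4 Fin -4.6 F [ 1.73 -4.67  0.35]
```

Call:
{"name": "play_rows", "arguments": {"increments": [[0,0,0,0,0,0.001,1],[0,0,0,0,0,0.001,1],[0,0,0,0,0,0.001,1]]}}

```text
clock: 16.92
ee_pos: [558.0, -47.2, 84.4]
tcp_rot: [-1.188, 1.223, 1.185]
wrist_force: [1.6, -4.1, 1.1]
opening: 0.1
```

Call:
{"name": "play_rows", "arguments": {"increments": [[0,0,0,0,0,0.001,1],[0,0,0,0,0,0.001,1],[0,0,0,0,0,0.001,1]]}}

```text
clock: 17.17
ee_pos: [558.1, -44.2, 84.4]
tcp_rot: [-1.188, 1.223, 1.185]
wrist_force: [1.1, -4.8, 1.0]
opening: -0.0
```

Call:
{"name": "play_rows", "arguments": {"increments": [[0,0,0,0,0,0.001,1],[0,0,0,0,0,0.001,1]]}}

```text
clock: 17.33
ee_pos: [558.0, -41.9, 84.3]
tcp_rot: [-1.187, 1.223, 1.185]
wrist_force: [2.4, -3.6, 1.3]
opening: 0.2
```

```bash
python3 - <<'E'
from h import *
push()
E
```

```text
t 17.3333 r 145.7 lat 0.6 z 84.3 Fin -3.48 F [ 2.42 -3.56  1.29]
```

Call:
{"name": "play_rows", "arguments": {"increments": [[0,0,0,0,0,0.001,1],[0,0,0,0,0,0.001,1]]}}

```text
clock: 17.5
ee_pos: [557.8, -39.6, 84.3]
tcp_rot: [-1.187, 1.223, 1.186]
wrist_force: [1.5, -4.6, 0.3]
opening: -0.0
```

Call:
{"name": "play_rows", "arguments": {"increments": [[0,0,0,0,0,0.001,1],[0,0,0,0,0,0.001,1]]}}

```text
clock: 17.67
ee_pos: [557.7, -37.5, 84.2]
tcp_rot: [-1.187, 1.223, 1.186]
wrist_force: [1.9, -4.4, 0.5]
opening: 0.3
```

```bash
python3 - <<'E'
from h import *
push()
w=snap('wrist','w6.png'); cv2.imwrite('pics/w6c.png',cv2.resize(w['frame'][100:330,160:480],None,fx=2.3,fy=2.3))
E
```

```text
t 17.6667 r 141.3 lat 0.2 z 84.2 Fin -4.32 F [ 1.94 -4.39  0.49]
```

View pics/w6c.png

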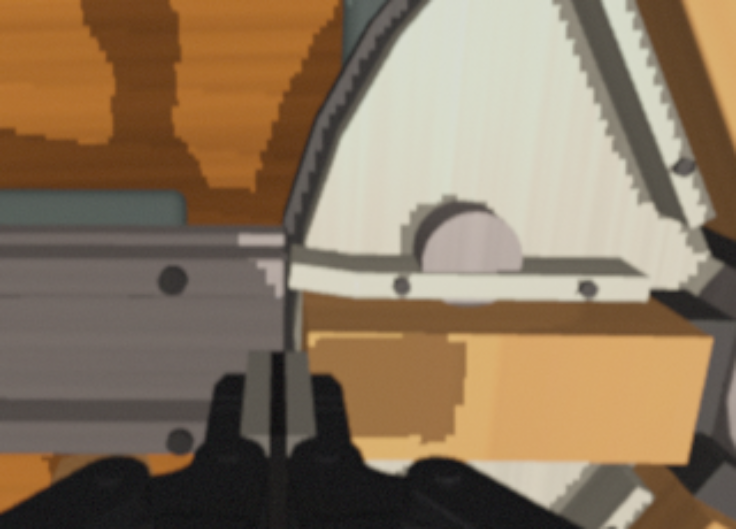

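The crop shows the blank well inside the nest, its inner end (712,337) a few millimetres short of the dark stop block at (735,330). I'll keep pushing until the force rises.

Call:
{"name": "play_rows", "arguments": {"increments": [[0,0,0,0,0,0.001,1],[0,0,0,0,0,0.001,1]]}}

```text
clock: 17.88
ee_pos: [557.9, -37.1, 84.3]
tcp_rot: [-1.189, 1.225, 1.185]
wrist_force: [0.6, -13.5, -0.1]
opening: -0.0
```

Call:
{"name": "play_rows", "arguments": {"increments": [[0,0,0,0,0,0.001,1],[0,0,0,0,0,0.001,1]]}}

```text
clock: 18.05
ee_pos: [558.1, -36.8, 84.4]
tcp_rot: [-1.192, 1.226, 1.184]
wrist_force: [1.0, -21.3, 0.9]
opening: -0.2
```

Call:
{"name": "play_rows", "arguments": {"increments": [[0,0,0,0,0,0.001,1],[0,0,0,0,0,0,1]]}}

```text
clock: 18.22
ee_pos: [558.1, -36.8, 84.5]
tcp_rot: [-1.192, 1.227, 1.183]
wrist_force: [0.3, -22.4, 1.2]
opening: -0.0
```

```bash
python3 - <<'E'
from h import *
push()
E
```

```text
t 18.2167 r 140.5 lat 0.5 z 84.5 Fin -22.33 F [  0.34 -22.35   1.17]
```

Call:
{"name": "play_rows", "arguments": {"increments": [[0,0,0,0,0,-0.004,1],[0,0,0,0,0,-0.006,1],[0,0,0,0,0,-0.015,1],[0,0,0,0,0,-0.02,1],[0,0,0,-0.02,0,-0.02,1],[0,0,0,-0.03,0,-0.02,1],[0,0,0,-0.03,0,-0.03,1],[0,0,0,-0.03,0,-0.03,1],[0,0,0,-0.02,0,0,1],[0,0,0,0,0,0,1]]}}

```text
clock: 19.05
ee_pos: [554.6, -177.9, 217.4]
tcp_rot: [-1.189, 1.221, 1.18]
wrist_force: [-0.2, -0.0, -0.2]
opening: -0.1
```

```bash
python3 - <<'E'
from h import *
push()
w=snap('top','t7.png'); a=w['frame'][110:250,180:365]; cv2.imwrite('pics/t7c.png',cv2.resize(a,None,fx=4.3,fy=4.3,interpolation=cv2.INTER_CUBIC))
E
```

```text
t 19.05 r 281.7 lat 1.9 z 217.4 Fin -0.05 F [-0.16 -0.05 -0.19]
```

View pics/t7c.png

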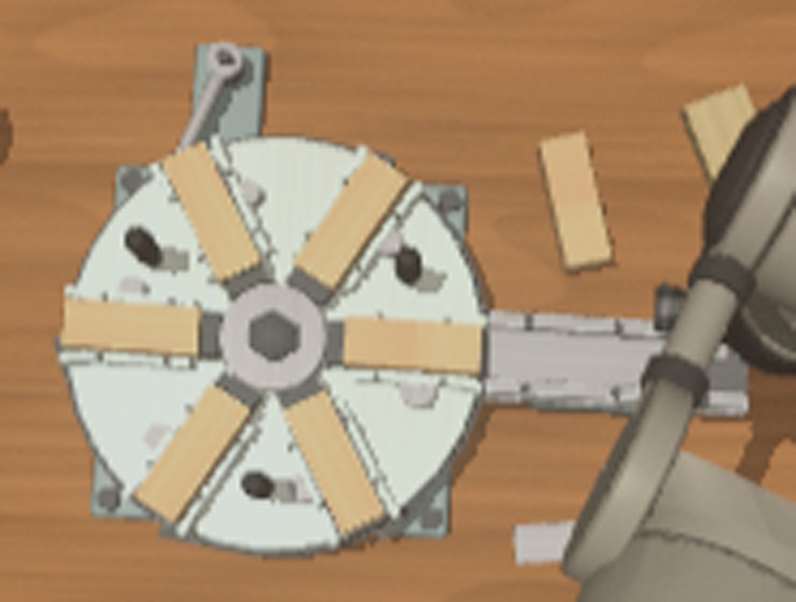

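The blank sits home in the nest like the other five: its ends are 70 and 208 px from the hub, against 73 and 210 for the opposite one. The guide is empty. One numeric check that the dial didn't turn during the push, then I'll hand in.

```bash
python3 - <<'E'
from h import *
A=load('t4.png')['frame'];d=load('t7.png');B=d['frame']
c=tuple(proj(d,(*C,75)));f=lambda I:cv2.warpPolar(cv2.cvtColor(I,cv2.COLOR_BGR2GRAY),(60,1440),c,55,cv2.INTER_CUBIC)[600:1320,18:46].astype(np.float32)
a,b=f(A),f(B)
def sh(a,b):
    e=[np.mean(np.abs(a[20:-20]-np.roll(b,k,0)[20:-20])) for k in range(-16,17)];return (np.argmin(e)-16)*0.25,np.round(min(e),2),np.round(e[16],2)
print('dial turn between (deg)',sh(a,b))
# nest vs guide: mirror-free check: blank centre line angle about hub
for n,I in(('spare',A),):
    pass
dif=cv2.absdiff(load('top0.png')['frame'],B).max(2)
for nm,(x0,y0,x1,y1) in dict(spare=(300,136,328,178),glue=(105,145,150,180),mug=(132,118,178,155),mallet=(84,188,136,240),tape=(412,238,446,270),driver=(412,138,440,214)).items(): print(nm,(dif[y0:y1,x0:x1]>40).mean().round(3))
push(); print(robot.get_obs()['qvel'])
E
```

```text
dial turn between (deg) (np.float64(0.0), np.float32(0.98), np.float32(0.98))
spare 0.0
glue 0.0
mug 0.0
mallet 0.0
tape 0.0
driver 0.211
t 19.1 r 280.5 lat 1.1 z 214.9 Fin 0.49 F [-0.08  0.5  -0.23]
[ 0.02286177  0.03698283  0.06899089 -0.00314867 -0.02780149  0.0023036 ]
```

```bash
python3 -c "
from rig import robot
print(robot.sign_off())"
```

```text
the job is handed in; nothing more can be done
None
```

I turned the dial about 110° counter-clockwise, with the open fingers around peg0, until the push force fell from about 3.8 to 0.5 N as the pawl dropped in. I brought it back against the pawl, where it stopped firm at about 11 N, and let go. Then, with the fingers closed, I pushed the blank down the guide past the roller (peak about 8 N) until it stopped against the stop at about 22 N, backed off and handed in at about 19 s.

**Last checks:**
- **Blank:** it sits in the nest at the same distance from the hub as the opposite one, to about 3 px in the enlarged crop (roughly 2 mm).
- **Dial:** no measurable turn (0.25° steps) between the pictures before and after the push. I judged alignment with the guide by eye.
- **Pawl:** it looks low in the picture; I did not measure its angle directly.
- **Bystanders:** the spare blank, glue, mug, mallet and tape are unchanged in the image.
- **Not confirmed:** the screwdriver's patch of the image differed by 21%. I put that down to the arm or its shadow, since the arm was never low there, but I did not check it. The offcut and try square were partly hidden behind the arm, so I did not check them.
- **Disagreement:** the tool stopped at about 140 mm from the axis. With the blank's end at 138 mm and the fingers' thickness, I expected about 145 mm or more. I blame a few mm of error in my hub estimate or the fingers' thickness. The picture and the force stop both say the blank is home.
- **Early mistake:** a wrong axis sign in my planner sent the arm the wrong way at the start, without hitting anything.

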